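Put three mixed-up cups back on their own colour mats

ROBOT

A 7-joint arm with a two-finger parallel gripper is mounted at the origin on a cart in front of the work surface, level with it; the furniture and walls round the work are solid. World frame = base frame: x ahead of the robot, y to its left, z up, the work surface at z = 0. Lengths are in m, angles in rad, forces in N, time in s.
With the tool pointing down it reaches from about 0.4 to 0.85 m from the base axis. Payload 10.4 kg.
Tool frame: the origin (TCP) lies on the centre line of the jaws, within the pads' length; the fingertips stand r.tip_extent ahead of it and the grasp point (between the pads) lies 3 mm ahead of it (r.tip_extent is the distance from the TCP to the fingertips, in m); z points along the fingers, y is the direction in which the jaws open and shut (so a half turn about z gives the same grasp; the last joint's range is limited). The gripper opens to 87 mm and grips with 3 to 60 N. Pads are 19 mm wide; open, the fingers measure 117 mm over their backs; the gripper's body (75 mm by 190 mm) begins 51 mm behind the grasp point.
Start: joints at [1.294, 0.332, -0.065, 1.46, 0.022, 1.35, -0.088], TCP at [0.157, -0.605, 0.245] pointing down, gripper open.
Joint ranges: [-2.6, 2.6], [-0.5, 2.12], [-1.47, 1.34], [0.16, 2.42], [-1.27, 4.41], [0.06, 2.06], [-2.6, 2.6]. Speed limits (rad/s): [2.22, 2.22, 2.79, 2.79, 3.14, 3.14, 3.14].

INTERFACE

Orientations are given as a unit quaternion [x, y, z, w].
In Python, from bench import r gives the robot as it stands. The module is installed in compiled form; this text tells all that it offers.
- The arm moves only by the shell command python3 -m jog 'ROWS' [FORCE]. ROWS is JSON, a list of rows, each a list of 5 numbers: the shift along the tool's x, y, z in cm, then the turn about the tool's z in rad, then the closure, from 0 (fully open) to 1 (shut). A call has exactly 10 rows; each row shifts and turns the pose as measured when the row begins, along the tool's axes as they then stand; what a row does not reach is not made up. A row lasts 1/10 s, in which the tool goes at most 50 mm and 8.59 degrees, less where a joint would pass 70% of its speed; a pose out of reach is approached as far as the arm can. A call with a gripper value outside its range is refused whole. The fingers move at their own pace and stop on an object; FORCE is the grip in N (left out, the last holds). Time passes only in rows, so rows that do not move let the fingers close, or fill a call up. It gives the time, the measured TCP pose, the force and the opening at its end, in the units of the state.
- r.read_state(): the state, without advancing time (a new reading comes with each control period).
- r.camera(name): name is "scene" or "top"; returns a dict with "pixels" (420x560x3 uint8, red, green, blue), "fx", "fy", "cx", "cy" (pixels), "camera_from_world" (4x4, takes a point from world to camera coordinates). Camera axes: x right, y up, looking along -z (the intrinsics and any distortion apply to the point x, -y, -z); pixel columns grow to the right and rows downward; lengths in m; the calibration is good to about 2 mm. A picture is of the moment at which its call begins. There is no depth.
- r.close_job(): hands the job in, once; it reports no verdict.
The state is a dict: "time": time; "joint_positions": joint angles; "joint_vel": joint speeds; "joint_torque": joint torques, N m; "ee_pos": TCP position; "eef_rot": TCP orientation; "ft_force": force on the tool from outside, world axes, zero at the start; "torque": the same for the moment, N m; "width": finger opening in m.
Only numpy, scipy, OpenCV 4.12 (cv2) and the standard library are available. Lean on these libraries where they do the work, as an engineer would, in place of code of your own. Each camera call takes 0.05 s, during which the arm holds its last target. There are 200 camera calls.

TASK

The three sample cups have been mixed up: each stands on a mat of another cup's colour. Put every cup upright on the mat of its own colour, its foot wholly inside the pale ring, parking one cup on the empty grey mat on the way. Keep the cups upright, do not knock them against one another, and leave the tape dispenser, the stapler and the white ramekin where they are.

Things in the scene. Friction and masses are not known exactly. Their poses are not given: they have to be found in the camera images.
- cup_red_centre (a point): Red cup: bowl 72 mm across, 56 mm high, foot 44 mm across, handle reaching 58 mm from the bowl's axis. Point: on the bowl's axis, half-way up (28 mm above the foot). Axes: z up, handle towards -y. Open and hollow, about 60 mm inside at the rim, narrower below; pinch the sloping wall at the rim from above, one finger inside, away from the handle (wall 5 mm), or the 9 mm wide handle
- cup_blue_centre (a point): Blue cup, white inside: bowl 72 mm across, 54 mm high, foot 44 mm across, handle reaching 58 mm from the bowl's axis. Point: on the bowl's axis, half-way up (27 mm above the foot). Axes: z up, handle towards -y. Open and hollow, about 60 mm inside at the rim, narrower below; pinch the sloping wall at the rim from above, one finger inside, away from the handle (wall 5 mm), or the 9 mm wide handle
- cup_mint_centre (a point): Mint green cup, white inside: bowl 70 mm across, 50 mm high, foot 44 mm across, handle reaching 57 mm from the bowl's axis. Point: on the bowl's axis, half-way up (25 mm above the foot). Axes: z up, handle towards -y. Open and hollow, about 60 mm inside at the rim, narrower below; pinch the sloping wall at the rim from above, one finger inside, away from the handle (wall 5 mm), or the 9 mm wide handle
- mat_red: Red round mat, 104 mm across, 4 mm thick, fixed to the worktop, with a thin pale ring (inside radius 37 mm) printed round its middle. Origin: centre of its underside; the place of the red cup
- mat_blue: Blue round mat, 104 mm across, 4 mm thick, fixed to the worktop, with a thin pale ring (inside radius 37 mm) printed round its middle. Origin: centre of its underside; the place of the blue cup
- mat_mint: Mint green round mat, 104 mm across, 4 mm thick, fixed to the worktop, with a thin pale ring (inside radius 37 mm) printed round its middle. Origin: centre of its underside; the place of the mint cup
- mat_grey: Dark grey round mat, 104 mm across, 4 mm thick, fixed to the worktop, with a thin pale ring (inside radius 37 mm) printed round its middle. Origin: centre of its underside; empty at the start, the spare place for parking a cup, empty again at the end
- tape_dispenser_centre (a point): Bystander: black tape dispenser with a brown roll, 135x46x74 mm; point at its middle, 37 mm up; long axis x
- stapler_centre (a point): Bystander: red and black stapler, 120x32x44 mm; point at its middle, 22 mm up; long axis x
- ramekin_centre (a point): Bystander: white ramekin without handle, 68 mm across, 36 mm high; point on its axis, 18 mm up

How it is judged:
By the outcome, as a careful person would: the job done as asked, in the order asked, and still so for the second after the job is handed in, with the robot touching nothing.
It also fails if it takes over 88 s, if anything falls off the work surface, if the arm or the gripper's body presses on something with over 40 N, if the wrist force passes 120 N, or if a joint passes its speed limit or range.

## Working session

There is one attempt and no reset: what is moved stays moved. The work goes in short steps, Python scripts to look and compute and a shell command to move; the robot and the scene stay as the last step left them, time stands still between calls to the robot, and variables do not carry over. Pictures are saved under pics/ and viewed, about 12 in all and at most 16, crops included, and the job is handed in when it is done.

```bash
mkdir -p pics; cat > h.py <<'E'
import numpy as np, cv2
from bench import r
def grab(n,f):
    c=r.camera(n); cv2.imwrite(f'pics/{f}.png',c['pixels'][:,:,::-1]); return c
def ray(c,u,v):
    T=np.linalg.inv(c['camera_from_world']); d=np.array([(u-c['cx'])/c['fx'],-(v-c['cy'])/c['fy'],-1])
    return T[:3,3],T[:3,:3]@d
def onplane(c,u,v,z):
    o,d=ray(c,u,v); return o+d*(z-o[2])/d[2]
def proj(c,p):
    q=c['camera_from_world']@np.r_[p,1]; return c['cx']+c['fx']*q[0]/-q[2], c['cy']+c['fy']*-q[1]/-q[2]
E
python3 - <<'E'
from h import *
for n in('scene','top'):
    c=grab(n,n+'0'); print(n,{k:c[k] for k in c if k!='pixels'})
s=r.read_state(); print(s, r.tip_extent)
E
```

```text
scene {'fx': 519.5241851564812, 'fy': 519.5241851564812, 'cx': 276.99402316378286, 'cy': 197.80469712963273, 'camera_from_world': array([[-0.85245593, -0.52258387, -0.01499963,  0.38137624],
       [ 0.39427662, -0.66146847,  0.63796976, -0.27425838],
       [-0.34331449,  0.5379271 ,  0.76991532, -1.02887895],
       [ 0.        ,  0.        ,  0.        ,  1.        ]])}
top {'fx': 461.1984006487381, 'fy': 461.1984006487381, 'cx': 287.95602940802974, 'cy': 204.73842357884217, 'camera_from_world': array([[-0.09532696, -0.99544188,  0.00287058, -0.03398708],
       [ 0.97479315, -0.09276443,  0.2029115 , -0.52829656],
       [-0.20172031,  0.02214116,  0.97919287, -1.00967993],
       [ 0.        ,  0.        ,  0.        ,  1.        ]])}
{'time': 0.1, 'joint_positions': array([ 1.29437862,  0.33279398, -0.06470968,  1.4608824 ,  0.02158722,
        1.34989288, -0.08848432]), 'joint_vel': array([ 1.36361154e-03, -6.61366203e-05,  9.16995276e-04, -1.80181448e-03,
        1.84058292e-03,  1.23875638e-04,  3.87941153e-04]), 'joint_torque': array([ 2.48682751e-03, -6.24547505e+01,  2.56022561e-02, -3.90719390e+01,
       -6.12178724e-02,  3.67193122e-02,  2.61891091e-05]), 'ee_pos': array([ 0.15686256, -0.60465579,  0.2438307 ]), 'eef_rot': array([ 9.91955027e-01,  1.26589155e-01, -1.02588427e-04, -6.32605926e-04]), 'ft_force': array([ 0.07429316,  0.12297877, -0.65256459]), 'torque': array([0.03363178, 0.01938073, 0.03471315]), 'width': 0.08684624366274302} 0.022
```

View pics/top0.png

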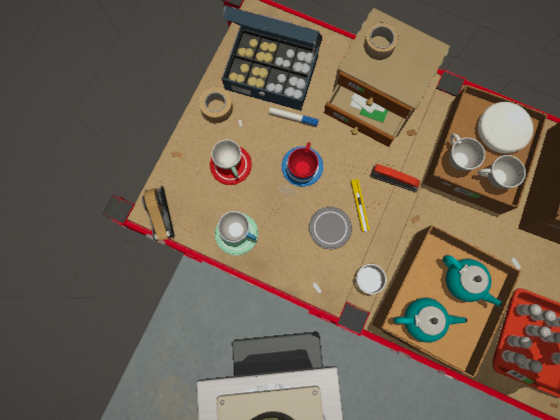

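View pics/scene0.png

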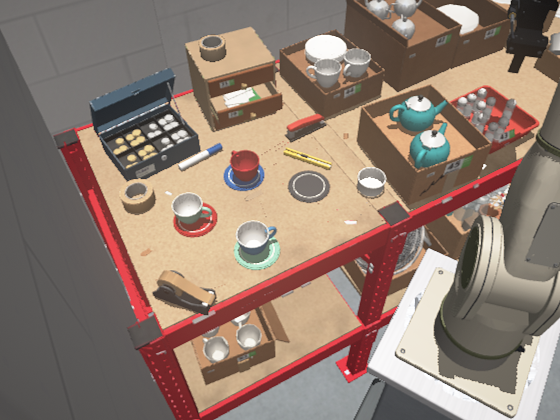

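```bash
cat > m.py <<'E'
from h import *
def circ(P):
    A=np.c_[P,np.ones(len(P))]; s=np.linalg.lstsq(A,(P**2).sum(1),rcond=None)[0]; c=s[:2]/2; return c,np.sqrt(s[2]+c@c)
def blob(c,mask,box,z,hull=True):
    m=np.zeros_like(mask); u0,v0,u1,v1=box; m[v0:v1,u0:u1]=mask[v0:v1,u0:u1]
    cs,_=cv2.findContours(m,cv2.RETR_EXTERNAL,cv2.CHAIN_APPROX_NONE)
    k=max(cs,key=cv2.contourArea)
    if hull:k=cv2.convexHull(k)
    P=np.array([onplane(c,u,v,z)[:2] for u,v in k[:,0]])
    cc,R=circ(P)
    for _ in range(3):
        d=abs(np.hypot(*(P-cc).T)-R); cc,R=circ(P[d<=max(np.percentile(d,70),.001)])
    return cc,R,k
def masks(c):
    h=cv2.cvtColor(c['pixels'],cv2.COLOR_RGB2HSV); H,S,V=[h[:,:,i].astype(int) for i in range(3)]
    f=lambda b:(b*255).astype(np.uint8)
    return dict(red=f(((H<6)|(H>172))&(S>150)&(V>70)),blue=f((H>98)&(H<125)&(S>100)),mint=f((H>60)&(H<95)&(S>40)),white=f((S<40)&(V>120)),grey=f((S<40)&(V>40)&(V<130)))
E
python3 - <<'E'
from m import *
c=grab('top','t1'); M=masks(c)
big=cv2.resize(c['pixels'][100:310,130:410,::-1],None,fx=2.8,fy=2.8,interpolation=cv2.INTER_CUBIC)
def draw(cc,R,z,col):
    P=np.array([proj(c,[cc[0]+R*np.cos(t),cc[1]+R*np.sin(t),z]) for t in np.linspace(0,6.3,60)])
    cv2.polylines(big,[np.int32((P-[130,100]+.5)*2.8)],True,col,1)
for n,mk,box,z in [('mred','red',(200,135,262,192),.004),('mblue','blue',(275,140,330,192),.004),('mmint','mint',(210,205,265,260),.004),('mgrey','grey',(300,200,360,255),.004),
  ('cmint','white',(200,130,250,175),.054),('cblue','white',(210,205,255,245),.058),('cred','red',(280,140,325,180),.060)]:
    cc,R,_=blob(c,M[mk],box,z); print(n,cc.round(4),round(R,4)); draw(cc,R,z,(0,255,255))
cv2.imwrite('pics/c1.png',big)
E
```

```text
mred [0.6475 0.0463] 0.0508
mblue [ 0.6266 -0.1286] 0.0505
mmint [0.475  0.0445] 0.0502
mgrey [ 0.4681 -0.1798] 0.0504
cmint [0.6602 0.0497] 0.0349
cblue [0.4841 0.0452] 0.0362
cred [ 0.6172 -0.127 ] 0.0345
```

View pics/c1.png

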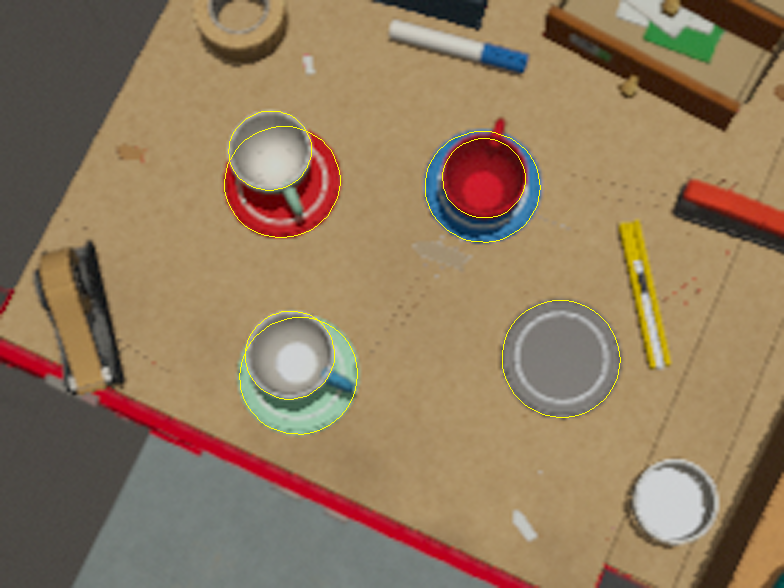

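```bash
python3 - <<'E'
from m import *
c=r.camera('top'); s=r.camera('scene')
for n,u,v,cen in [('mint',298,218,(.660,.050)),('blue',352,388,(.484,.0452)),('red',500,122,(.618,-.127))]:
    p=onplane(c,130+u/2.8,100+v/2.8,.03)[:2]; d=p-cen; print(n,p.round(3),np.hypot(*d).round(3),np.degrees(np.arctan2(d[1],d[0])).round())
for p in [(.79,.087,.1),(.79,.013,.1),(.79,.087,0.05),(.79,.013,.05),(.79,.087,0),(.79,.013,0)]: print(p,np.round(proj(c,p)),np.round(proj(s,p)))
print('case front',onplane(c,222,90,0.0),onplane(c,300,106,0.0),'cab',onplane(c,328,120,.0),onplane(c,400,140,0))
# scene check of mats
M=masks(s)
for n,mk,box in [('mred','red',(168,195,222,240)),('mblue','blue',(215,150,270,192)),('mmint','mint',(230,225,285,270))]:
    cc,R,_=blob(s,M[mk],box,.004); print(n,cc.round(4),round(R,4))
E
```

```text
mint [0.605 0.032] 0.058 -162.0
blue [ 0.455 -0.002] 0.056 -122.0
red [ 0.674 -0.149] 0.06 -21.0
(0.79, 0.087, 0.1) [204.  95.] [127. 179.]
(0.79, 0.013, 0.1) [235.  92.] [149. 158.]
(0.79, 0.087, 0.05) [207. 104.] [132. 193.]
(0.79, 0.013, 0.05) [238. 101.] [153. 173.]
(0.79, 0.087, 0) [211. 112.] [137. 206.]
(0.79, 0.013, 0) [240. 110.] [157. 186.]
case front [0.84815183 0.05409842 0.        ] [ 0.78587375 -0.14012893  0.        ] cab [ 0.74166164 -0.2066831   0.        ] [ 0.67191515 -0.38003571  0.        ]
mred [0.6443 0.0482] 0.0502
mblue [ 0.6233 -0.1265] 0.0499
mmint [0.4722 0.0469] 0.0503
```

```bash
python3 -m jog '[[3.5,-2.4,-1,0,0.58],[3.5,-2.4,-1,0,0.58],[3.5,-2.4,-1,0,0.58],[3.5,-2.4,-1,0,0.58],[3.5,-2.4,-1,0,0.58],[3.5,-2.4,0,0,0.58],[3.5,-2.4,0,0,0.58],[3.5,-2.4,0,0,0.58],[3.5,-2.4,0,0,0.58],[3.5,-2.4,0,0,0.58]]' 20
python3 -m jog '[[0,0,0,-0.146,0.58],[0,0,0,-0.146,0.58],[0,0,0,-0.146,0.58],[0,0,0,-0.146,0.58],[0,0,0,-0.146,0.58],[0,0,0,-0.146,0.58],[0,0,0,-0.146,0.58],[0,0,0,-0.146,0.58],[0,0,0,-0.146,0.58],[0,0,0,0,0.58]]'
cat > w.py <<'E'
# usage: w.py x y z : shift in tool axes (cm), and turn to phi=pi/2
import sys; from h import *
from scipy.spatial.transform import Rotation as Ro
s=r.read_state(); R=Ro.from_quat(s['eef_rot']).as_matrix(); t=np.array([float(a) for a in sys.argv[1:4]])
print('tool cm',(R.T@(t-s['ee_pos'])*100).round(2),'phi',np.arctan2(R[1,0],R[0,0]).round(3),'zax',R[:,2].round(3),'pos',s['ee_pos'].round(4),'w',s['width'].round(4),'F',s['ft_force'].round(1),'t',s['time'].round(1))
E
python3 w.py .5855 -.126 .15; python3 -c "
from h import *; print(r.read_state()['joint_positions'].round(2))"
```

```text
time: 1.25
ee_pos: [0.4406, -0.2778, 0.2947]
eef_rot: [0.993, 0.12, -0.001, 0.0]
ft_force: [0.3, -1.7, -0.1]
width: 0.0367
time: 2.25
ee_pos: [0.4453, -0.2692, 0.2943]
eef_rot: [0.698, 0.716, -0.0, -0.001]
ft_force: [-0.2, -0.5, 0.5]
width: 0.0364
[ 0.89  0.11 -0.46  1.64  0.05  1.41  0.44]Traceback (most recent call last):
  File "w.py", line 5, in <module>
    print('tool cm',(R.T@(t-s['ee_pos'])*100).round(2),'phi',np.arctan2(R[1,0],R[0,0]).round(3),'zax',R[:,2].round(3),'pos',s['ee_pos'].round(4),'w',s['width'].round(4),'F',s['ft_force'].round(1),'t',s['time'].round(1))
                                                                                                                                                     ^^^^^^^^^^^^^^^^
AttributeError: 'float' object has no attribute 'round'
```

```bash
sed -i "s/s\['width'\].round(4)/round(float(s['width']),4)/; s/s\['time'\].round(1)/round(s['time'],1)/" w.py
python3 -m jog '[[3,2.8,2,0.025,0.58],[3,2.8,2,0,0.58],[3,2.8,2,0,0.58],[3,2.8,2,0,0.58],[1.5,1.8,2,0,0.58],[0,0,2,0,0.58],[0,0,1,0,0.58],[0,0,0,0,0.58],[0,0,0,0,0.58],[0,0,0,0,0.58]]'
python3 w.py .584 -.126 .115; python3 -c "
from h import *
c=grab('top','t2');s=grab('scene','s2')
a=cv2.resize(c['pixels'][100:240,230:410,::-1],None,fx=2.2,fy=2.2);b=cv2.resize(s['pixels'][80:220,150:330,::-1],None,fx=2.2,fy=2.2)
cv2.imwrite('pics/c2.png',np.hstack([a,b]))"
```

```text
time: 3.25
ee_pos: [0.5805, -0.1333, 0.1614]
eef_rot: [0.724, 0.69, 0.0, 0.001]
ft_force: [-0.2, 1.4, 0.1]
width: 0.0366
tool cm [0.75 0.31 4.64] phi 1.523 zax [ 0.002 -0.001 -1.   ] pos [ 0.5805 -0.1333  0.1614] w 0.0366 F [-0.2  1.4  0.1] t 3.2
```

View pics/c2.png

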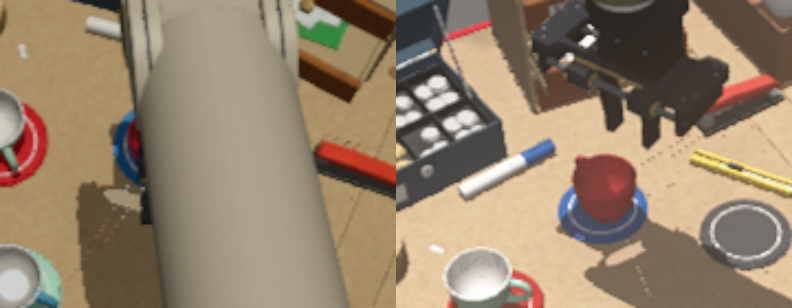

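```bash

python3 -m jog '[[0.4,0.15,1,-0.045,0.58],[0.4,0.15,1,0,0.58],[0,0,1,0,0.58],[0,0,1,0,0.58],[0,0,0.5,0,0.58],[0,0,0,0,0.58],[0,0,0,0,0.58],[0,0,0,0,0.58],[0,0,0,0,0.58],[0,0,0,0,0.58]]'
python3 w.py .584 -.126 .057
```

```text
time: 4.35
ee_pos: [0.5851, -0.1274, 0.1169]
eef_rot: [0.71, 0.704, 0.001, 0.004]
ft_force: [-0.5, -0.1, -0.2]
width: 0.0364
tool cm [ 0.16 -0.15  5.99] phi 1.562 zax [ 0.006 -0.004 -1.   ] pos [ 0.5851 -0.1274  0.1169] w 0.0364 F [-0.5 -0.1 -0.2] t 4.3
```

```bash

python3 -m jog '[[0.15,-0.1,1,0,0.58],[0,0,1,0,0.58],[0,0,1,0,0.58],[0,0,1,0,0.58],[0,0,1,0,0.58],[0,0,0.7,0,0.58],[0,0,0.2,0,0.58],[0,0,0,0,0.58],[0,0,0,0,0.58],[0,0,0,0,0.58]]'
python3 w.py .584 -.126 .057; python3 -c "
from h import *
s=grab('scene','s3')
cv2.imwrite('pics/c3.png',cv2.resize(s['pixels'][80:220,150:330,::-1],None,fx=3,fy=3))"
```

```text
time: 5.35
ee_pos: [0.5841, -0.1259, 0.0519]
eef_rot: [0.71, 0.704, 0.001, 0.003]
ft_force: [-0.0, -0.0, -0.9]
width: 0.0364
tool cm [-0.02 -0.   -0.51] phi 1.563 zax [ 0.005 -0.003 -1.   ] pos [ 0.5841 -0.1259  0.0519] w 0.0364 F [-0.  -0.  -0.9] t 5.3
```

View pics/c3.png

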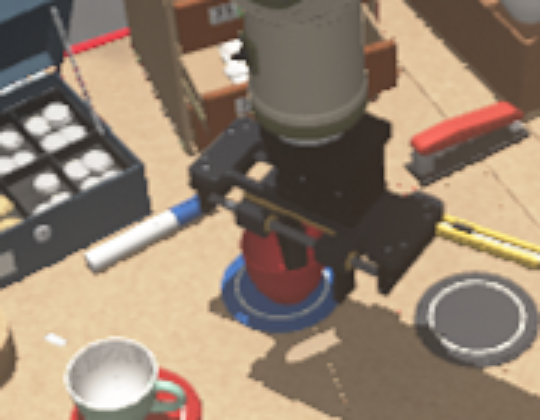

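```bash

python3 -m jog '[[0,0,-0.3,0,0.7],[0,0,0,0,0.8],[0,0,0,0,0.9],[0,0,0,0,1],[0,0,0,0,1],[0,0,0,0,1],[0,0,0,0,1],[0,0,0,0,1],[0,0,0,0,1],[0,0,0,0,1]]' 20
python3 -m jog '[[0,0,-0.5,0,1],[0,0,-0.5,0,1],[0,0,-1,0,1],[0,0,-1,0,1],[0,0,-1,0,1],[0,0,-1,0,1],[0,0,0,0,1],[0,0,0,0,1],[0,0,0,0,1],[0,0,0,0,1]]'
python3 w.py .4335 -.179 .117; python3 -c "
from h import *
s=grab('scene','s4')
cv2.imwrite('pics/c4.png',cv2.resize(s['pixels'][80:220,150:330,::-1],None,fx=3,fy=3))"
```

```text
time: 6.4
ee_pos: [0.5884, -0.1261, 0.0605]
eef_rot: [0.71, 0.704, 0.004, 0.007]
ft_force: [-0.3, 0.3, 2.3]
width: 0.0065
time: 7.4
ee_pos: [0.5858, -0.1259, 0.1136]
eef_rot: [0.71, 0.704, 0.002, 0.006]
ft_force: [-0.6, -0.4, -1.4]
width: 0.0059
tool cm [ -5.44 -15.18  -0.49] phi 1.562 zax [ 0.012 -0.005 -1.   ] pos [ 0.5858 -0.1259  0.1136] w 0.0059 F [-0.6 -0.4 -1.4] t 7.4
```

View pics/c4.png

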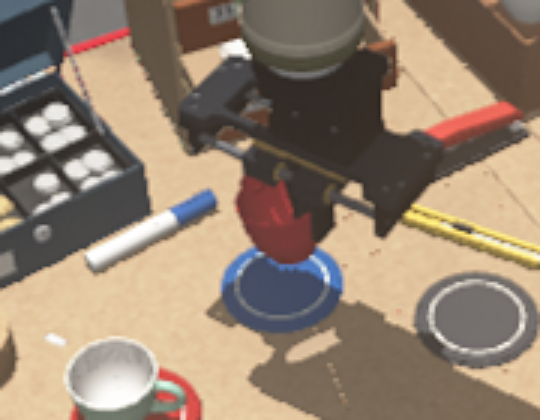

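```bash

python3 -m jog '[[-0.4,-1,0,0,1],[-0.6,-1.6,0,0,1],[-0.7,-1.8,0,0,1],[-0.7,-1.8,0,0,1],[-0.7,-1.8,0,0,1],[-0.7,-1.8,0,0,1],[-0.6,-1.6,0,0,1],[-0.4,-1,0,0,1],[0,0,0,0,1],[0,0,0,0,1]]'
python3 w.py .4415 -.179 .075; python3 -c "
from h import *
c=grab('top','t5')
s=grab('scene','s5')
a=cv2.resize(s['pixels'][80:220,210:390,::-1],None,fx=3,fy=3)
cv2.imwrite('pics/c5.png',a)"
```

```text
time: 8.45
ee_pos: [0.4501, -0.1758, 0.1094]
eef_rot: [0.711, 0.703, 0.001, 0.004]
ft_force: [0.9, 0.3, -1.4]
width: 0.0059
tool cm [-0.32 -0.88  3.44] phi 1.56 zax [ 0.006 -0.005 -1.   ] pos [ 0.4501 -0.1758  0.1094] w 0.0059 F [ 0.9  0.3 -1.4] t 8.4
```

View pics/c5.png

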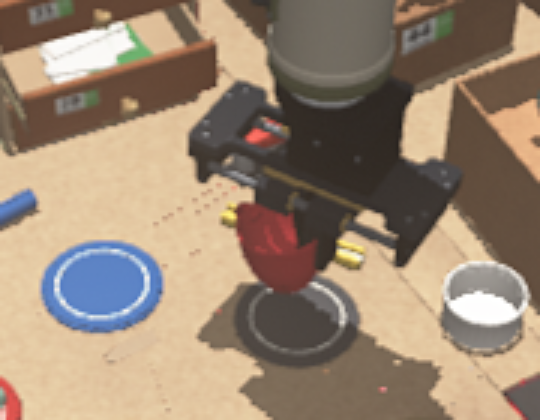

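```bash

python3 -m jog '[[-0.2,-0.5,0.8,0,1],[-0.1,-0.4,0.8,0,1],[0,0,0.8,0,1],[0,0,0.6,0,1],[0,0,0.3,0,1],[0,0,0,0,1],[0,0,0,0,1],[0,0,0,0,1],[0,0,0,0,1],[0,0,0,0,1]]'
python3 w.py .4415 -.179 .055
python3 -m jog '[[0,0,0.3,0,1],[0,0,0.3,0,1],[0,0,0.3,0,1],[0,0,0.2,0,1],[0,0,0,0,1],[0,0,0,0,1],[0,0,0,0,1],[0,0,0,0,1],[0,0,0,0,1],[0,0,0,0,1]]'
python3 w.py .4415 -.179 .055
```

```text
time: 9.55
ee_pos: [0.4425, -0.1772, 0.0728]
eef_rot: [0.709, 0.705, 0.001, 0.003]
ft_force: [-0.4, -0.2, -1.5]
width: 0.006
tool cm [-0.18 -0.11  1.78] phi 1.564 zax [ 0.007 -0.003 -1.   ] pos [ 0.4425 -0.1772  0.0728] w 0.006 F [-0.4 -0.2 -1.5] t 9.6
time: 10.55
ee_pos: [0.4433, -0.1776, 0.0621]
eef_rot: [0.71, 0.705, 0.002, 0.004]
ft_force: [-2.4, 0.6, 1.6]
width: 0.0063
tool cm [-0.14 -0.19  0.71] phi 1.564 zax [ 0.008 -0.004 -1.   ] pos [ 0.4433 -0.1776  0.0621] w 0.0063 F [-2.4  0.6  1.6] t 10.6
```

```bash

python3 -m jog '[[0,0,0.2,0,1],[0,0,0.2,0,1],[0,0,0.2,0,1],[0,0,0.1,0,1],[0,0,0,0,1],[0,0,0,0,1],[0,0,0,0,1],[0,0,0,0,1],[0,0,0,0,1],[0,0,0,0,1]]' 8
python3 w.py .4415 -.179 .055;python3 -c "
from h import *
s=grab('scene','s6')
a=cv2.resize(s['pixels'][80:220,210:390,::-1],None,fx=3,fy=3)
cv2.imwrite('pics/c6.png',a)"
```

```text
time: 11.55
ee_pos: [0.4429, -0.1783, 0.0563]
eef_rot: [0.71, 0.704, 0.0, 0.004]
ft_force: [-2.5, 0.7, 4.9]
width: 0.0086
tool cm [-0.07 -0.14  0.13] phi 1.563 zax [ 0.006 -0.006 -1.   ] pos [ 0.4429 -0.1783  0.0563] w 0.0086 F [-2.5  0.7  4.9] t 11.6
```

View pics/c6.png

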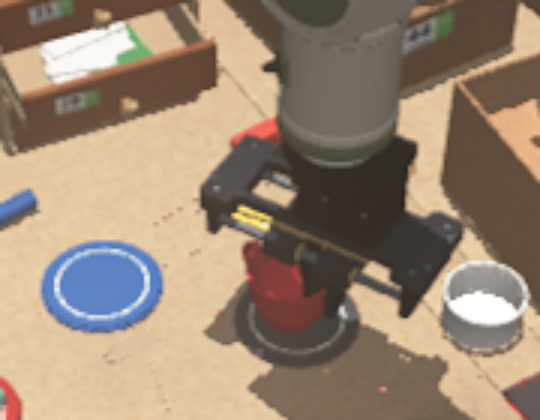

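```bash

python3 -m jog '[[0,0,0,0,0.85],[0,0,0,0,0.75],[0,0,0,0,0.65],[0,0,0,0,0.58],[0,0,0,0,0.58],[0,0,-1,0,0.58],[0,0,-1.5,0,0.58],[0,0,-2,0,0.58],[0,0,-2,0,0.58],[0,0,-2,0,0.58]]' 8
python3 -m jog '[[1.5,0.5,-0.5,0,0.58],[2.8,0.9,0,0,0.58],[2.8,1,0,0,0.58],[2.8,1,0,0,0.58],[2.8,1,0,0,0.58],[2.8,1,0,0,0.58],[2.8,1,0,0,0.58],[2,1,0,0,0.58],[1,0,0,0,0.58],[0,0,0,0,0.58]]'
python3 w.py .5165 .046 .115;python3 - <<'E'
from m import *
c=grab('top','t7');s=grab('scene','s7');M=masks(c)
for n,mk,box,z in [('cmint','white',(200,130,250,175),.054),('mblue','blue',(275,140,330,192),.004),('cred','red',(300,190,360,255),.060)]:
    try: cc,R,_=blob(c,M[mk],box,z); print(n,cc.round(4),round(R,4))
    except Exception as e: print(n,e)
cv2.imwrite('pics/c7.png',np.hstack([cv2.resize(x['pixels'][a:a+200,b:b+260,::-1],None,fx=1.5,fy=1.5) for x,a,b in((c,100,160),(s,130,150))]))
E
```

```text
time: 12.6
ee_pos: [0.4412, -0.1767, 0.1436]
eef_rot: [0.709, 0.705, 0.0, 0.002]
ft_force: [0.6, -0.0, -0.4]
width: 0.0364
time: 13.6
ee_pos: [0.5219, 0.0427, 0.1599]
eef_rot: [0.71, 0.704, 0.003, 0.008]
ft_force: [-0.4, 0.2, 1.1]
width: 0.0364
tool cm [ 0.36 -0.61  4.48] phi 1.561 zax [ 0.016 -0.007 -1.   ] pos [0.5219 0.0427 0.1599] w 0.0364 F [-0.4  0.2  1.1] t 13.6
cmint [0.6469 0.0212] 0.0039
mblue [ 0.6267 -0.1286] 0.0505
cred [ 0.4727 -0.1775] 0.0354
```

View pics/c7.png

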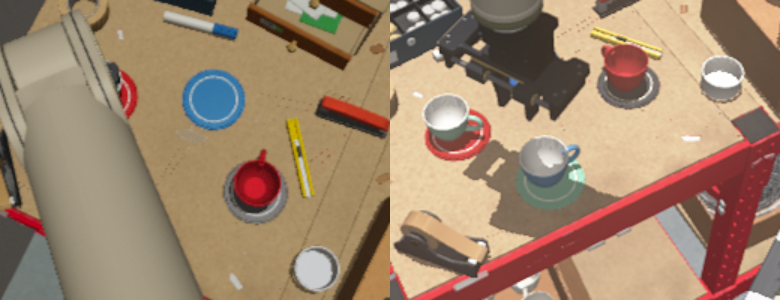

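```bash

python3 -m jog '[[0.3,-0.5,0.9,0,0.58],[0,-0.1,0.9,0,0.58],[0,0,0.9,0,0.58],[0,0,0.7,0,0.58],[0,0,0,0,0.58],[0,0,0,0,0.58],[0,0,0,0,0.58],[0,0,0,0,0.58]
,[0,0,0,0,0.58],[0,0,0,0,0.58]]'
python3 w.py .5165 .046 .056
```

```text
time: 14.7
ee_pos: [0.5151, 0.0387, 0.1223]
eef_rot: [0.713, 0.701, 0.001, 0.009]
ft_force: [0.5, 0.2, -0.3]
width: 0.0369
tool cm [0.8  0.03 6.62] phi 1.553 zax [ 0.014 -0.01  -1.   ] pos [0.5151 0.0387 0.1223] w 0.0369 F [ 0.5  0.2 -0.3] t 14.7
```

```bash

python3 -m jog '[[0.4,0.1,0.8,-0.018,0.58],[0.4,0,0.8,0,0.58],[0,0,1,0,0.58],[0,0,1,0,0.58],[0,0,1,0,0.58],[0,0,1,0,0.58],[0,0,0.5,0,0.58],[0,0,0.2,0,0.58],[0,0,0,0,0.58],[0,0,0,0,0.58]]'
python3 w.py .5165 .046 .055;python3 -c "
from h import *
s=grab('scene','s8')
a=cv2.resize(s['pixels'][160:290,150:330,::-1],None,fx=3,fy=3)
cv2.imwrite('pics/c8.png',a)"
```

```text
time: 15.7
ee_pos: [0.5165, 0.0468, 0.0524]
eef_rot: [0.706, 0.708, 0.001, 0.008]
ft_force: [0.1, -0.1, 0.1]
width: 0.0364
tool cm [-0.09  0.   -0.26] phi 1.573 zax [ 0.012 -0.01  -1.   ] pos [0.5165 0.0468 0.0524] w 0.0364 F [ 0.1 -0.1  0.1] t 15.7
```

View pics/c8.png

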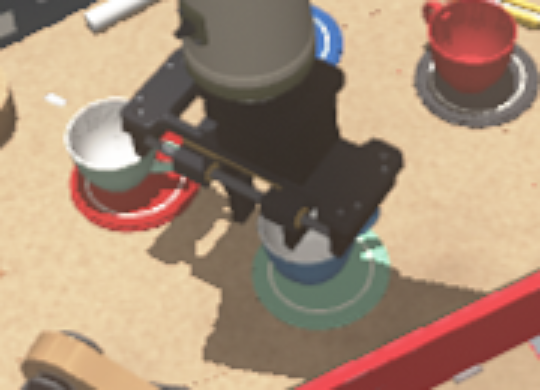

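```bash

python3 -m jog '[[0,0,-0.3,0,0.7],[0,0,0,0,0.8],[0,0,0,0,0.9],[0,0,0,0,1],[0,0,0,0,1],[0,0,0,0,1],[0,0,0,0,1],[0,0,0,0,1],[0,0,0,0,1],[0,0,0,0,1]]' 20
python3 -m jog '[[0,0,-0.5,0,1],[0,0,-0.5,0,1],[0,0,-1,0,1],[0,0,-1.3,0,1],[0,0,-1.3,0,1],[0,0,-1.3,0,1],[0,0,-1,0,1],[0,0,0,0,1],[0,0,0,0,1],[0,0,0,0,1]]'
python3 -m jog '[[-0.8,0.6,0,0,1],[-1.5,1.2,0,0,1],[-2,1.6,0,0,1],[-2,1.6,0,0,1],[-2,1.6,0,0,1],[-2,1.6,0,0,1],[-2,1.6,0,0,1],[-2,1.5,0,0,1],[-1,0.8,0,0,1],[0,0,0,0,1]]'
python3 w.py .6535 -.1275 .075;python3 -c "
from h import *
s=grab('scene','s9')
a=cv2.resize(s['pixels'][80:220,150:330,::-1],None,fx=3,fy=3)
cv2.imwrite('pics/c9.png',a)"
```

```text
time: 16.75
ee_pos: [0.5167, 0.0463, 0.0576]
eef_rot: [0.707, 0.708, 0.0, 0.009]
ft_force: [-2.4, -1.4, 4.5]
width: 0.0077
time: 17.75
ee_pos: [0.5164, 0.0476, 0.1333]
eef_rot: [0.706, 0.708, 0.002, 0.01]
ft_force: [0.5, 0.1, -2.0]
width: 0.0055
time: 18.75
ee_pos: [0.645, -0.1279, 0.1293]
eef_rot: [0.709, 0.705, -0.003, 0.008]
ft_force: [-1.0, 0.3, -1.9]
width: 0.0053
tool cm [0.14 0.81 5.43] phi 1.564 zax [ 0.008 -0.016 -1.   ] pos [ 0.645  -0.1279  0.1293] w 0.0053 F [-1.   0.3 -1.9] t 18.8
```

View pics/c9.png

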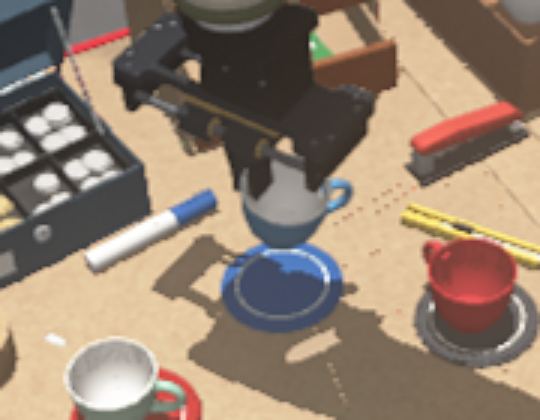

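```bash

python3 -m jog '[[0.1,0.4,1,0,1],[0,0.4,1,0,1],[0,0,1,0,1],[0,0,1,0,1],[0,0,0.8,0,1],[0,0,0.3,0,1],[0,0,0,0,1],[0,0,0,0,1],[0,0,0,0,1],[0,0,0,0,1]]'
python3 w.py .6535 -.1275 .055
python3 -m jog '[[0,0,0.3,0,1],[0,0,0.2,0,1],[0,0,0.2,0,1],[0,0,0,0,1],[0,0,0,0,1],[0,0,0,0,1],[0,0,0,0,1],[0,0,0,0,1],[0,0,0,0,1],[0,0,0,0,1]]'
python3 w.py .6535 -.1275 .055
```

```text
time: 19.8
ee_pos: [0.6519, -0.1241, 0.0726]
eef_rot: [0.708, 0.706, -0.003, 0.007]
ft_force: [-0.4, 0.1, -1.6]
width: 0.0053
tool cm [-0.32  0.15  1.77] phi 1.568 zax [ 0.005 -0.015 -1.   ] pos [ 0.6519 -0.1241  0.0726] w 0.0053 F [-0.4  0.1 -1.6] t 19.8
time: 20.8
ee_pos: [0.6524, -0.1244, 0.0659]
eef_rot: [0.708, 0.706, -0.003, 0.008]
ft_force: [-0.8, 0.3, -2.0]
width: 0.0054
tool cm [-0.29  0.1   1.09] phi 1.568 zax [ 0.007 -0.015 -1.   ] pos [ 0.6524 -0.1244  0.0659] w 0.0054 F [-0.8  0.3 -2. ] t 20.8
```

```bash

python3 -m jog '[[-0.3,0,0.2,0,1],[0,0,0.2,0,1],[0,0,0.2,0,1],[0,0,0.1,0,1],[0,0,0,0,1],[0,0,0,0,1],[0,0,0,0,1],[0,0,0,0,1],[0,0,0,0,1],[0,0,0,0,1]]'
python3 w.py .6535 -.1275 .055
python3 -m jog '[[0,0,0.2,0,1],[0,0,0.1,0,1],[0,0,0.1,0,1],[0,0,0,0,1],[0,0,0,0,1],[0,0,0,0,1],[0,0,0,0,1],[0,0,0,0,1],[0,0,0,0,1],[0,0,0,0,1]]' 8
python3 w.py .6535 -.1275 .055
```

```text
time: 21.8
ee_pos: [0.6544, -0.1274, 0.0621]
eef_rot: [0.708, 0.706, -0.002, 0.009]
ft_force: [-1.6, 0.6, 3.2]
width: 0.0054
tool cm [-0.   -0.1   0.71] phi 1.568 zax [ 0.011 -0.015 -1.   ] pos [ 0.6544 -0.1274  0.0621] w 0.0054 F [-1.6  0.6  3.2] t 21.8
time: 22.8
ee_pos: [0.6569, -0.1276, 0.0593]
eef_rot: [0.708, 0.706, 0.0, 0.011]
ft_force: [1.0, -0.0, 4.9]
width: 0.0072
tool cm [ 0.01 -0.35  0.42] phi 1.568 zax [ 0.017 -0.016 -1.   ] pos [ 0.6569 -0.1276  0.0593] w 0.0072 F [ 1.  -0.   4.9] t 22.8
```

```bash

python3 -m jog '[[0,-0.2,0.3,0,1],[0,0,0.2,0,1],[0,0,0,0,1],[0,0,0,0,1],[0,0,0,0,1],[0,0,0,0,0.9],[0,0,0,0,0.8],[0,0,0,0,0.7],[0,0,0,0,0.6],[0,0,0,0,0.58]]'
python3 w.py .6535 -.1275 .055
python3 -m jog '[[0,0,-1,0,0.58],[0,0,-1.5,0,0.58],[0,0,-2,0,0.58],[0,0,-2,0,0.58],[0,0,-2,0,0.58],[0,0,-1,0,0.58],[0,0,0,0,0.58],[0,0,0,0,0.58],[0,0,0,0,0.58],[0,0,0,0,0.58]]'
python3 w.py .692 .05 .115; python3 -c "
from h import *
c=grab('top','t10');s=grab('scene','s10')
cv2.imwrite('pics/c10.png',np.hstack([cv2.resize(x['pixels'][a:a+200,b:b+260,::-1],None,fx=1.5,fy=1.5) for x,a,b in((c,80,160),(s,100,150))]))"
```

```text
time: 23.8
ee_pos: [0.656, -0.128, 0.0543]
eef_rot: [0.708, 0.706, 0.001, 0.013]
ft_force: [-0.3, -0.9, 0.2]
width: 0.0317
tool cm [ 0.05 -0.25 -0.07] phi 1.568 zax [ 0.02  -0.016 -1.   ] pos [ 0.656  -0.128   0.0543] w 0.0317 F [-0.3 -0.9  0.2] t 23.8
time: 24.8
ee_pos: [0.6538, -0.1261, 0.1577]
eef_rot: [0.708, 0.706, 0.002, 0.013]
ft_force: [-0.1, -0.6, -0.1]
width: 0.0369
tool cm [17.68  3.69  4.06] phi 1.568 zax [ 0.021 -0.016 -1.   ] pos [ 0.6538 -0.1261  0.1577] w 0.0369 F [-0.1 -0.6 -0.1] t 24.8
```

View pics/c10.png

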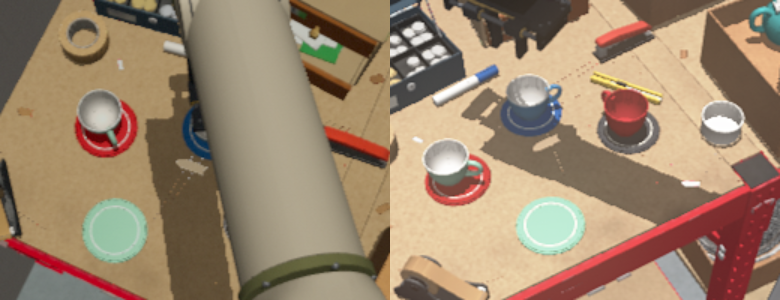

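```bash

python3 -m jog '[[1,0,0,0,0.58],[2,0.2,0,0,0.58],[2.4,0.5,0,0,0.58],[2.4,0.6,0,0,0.58],[2.4,0.6,0,0,0.58],[2.4,0.6,0,0,0.58],[2.2,0.6,0,0,0.58],[1.6,0.4,0,0,0.58],[0.8,0.2,0,0,0.58],[0,0,0,0,0.58]]'
python3 -m jog '[[0,0,1,0,0.58],[0,0,1,0,0.58],[0,0,1,0,0.58],[0,0,1,0,0.58],[0,0,0,0,0.58],[0,0,0,0,0.58],[0,0,0,0,0.58],[0,0,0,0,0.58],[0,0,0,0,0.58],[0,0,0,0,0.58]]'
python3 w.py .6915 .0505 .050;python3 - <<'E'
from m import *
c=r.camera('top');M=masks(c)
for n,mk,box,z in [('cblue','white',(280,130,330,175),.058),('mblue','blue',(270,135,335,197),.004),('cmint','white',(200,130,250,175),.054)]:
    try: cc,R,_=blob(c,M[mk],box,z); print(n,cc.round(4),round(R,4))
    except Exception as e: print(n,e)
print(r.read_state()['joint_positions'].round(2))
E
```

```text
time: 25.9
ee_pos: [0.6901, 0.0581, 0.1518]
eef_rot: [0.708, 0.707, 0.0, 0.01]
ft_force: [0.5, -0.3, -0.3]
width: 0.0365
time: 26.9
ee_pos: [0.6907, 0.0514, 0.1077]
eef_rot: [0.71, 0.704, -0.001, 0.011]
ft_force: [0.0, -0.2, 0.0]
width: 0.0366
tool cm [0.01 0.   5.77] phi 1.563 zax [ 0.014 -0.017 -1.   ] pos [0.6907 0.0514 0.1077] w 0.0366 F [ 0.  -0.2  0. ] t 26.9
cblue [ 0.6275 -0.1285] 0.0369
mblue [ 0.6266 -0.1287] 0.0505
cmint max() iterable argument is empty
[ 0.26  0.64 -0.61  1.4   0.4   1.21 -0.4 ]
```

```bash

python3 -m jog '[[0,0,0.9,0,0.58],[0,0,1,0,0.58],[0,0,1,0,0.58],[0,0,1,0,0.58],[0,0,0.7,0,0.58],[0,0,0.3,0,0.58],[0,0,0,0,0.58],[0,0,0,0,0.58],[0,0,0,0,0.58],[0,0,0,0,0.58]]'
python3 w.py .6915 .0505 .050;python3 -c "
from h import *
s=grab('scene','s11')
a=cv2.resize(s['pixels'][120:260,120:300,::-1],None,fx=3,fy=3)
cv2.imwrite('pics/c11.png',a)"
```

```text
time: 27.95
ee_pos: [0.6911, 0.0507, 0.0537]
eef_rot: [0.71, 0.705, -0.001, 0.011]
ft_force: [0.4, -0.5, -0.1]
width: 0.0368
tool cm [-0.01  0.04  0.37] phi 1.564 zax [ 0.013 -0.017 -1.   ] pos [0.6911 0.0507 0.0537] w 0.0368 F [ 0.4 -0.5 -0.1] t 27.9
```

View pics/c11.png

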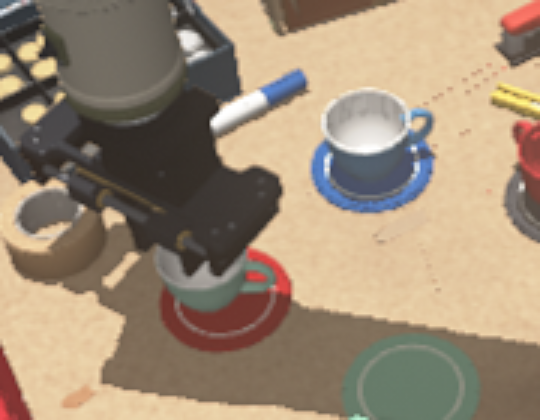

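```bash

python3 -m jog '[[0,0,0.3,0,0.7],[0,0,0,0,0.8],[0,0,0,0,0.9],[0,0,0,0,1],[0,0,0,0,1],[0,0,0,0,1],[0,0,0,0,1],[0,0,0,0,1],[0,0,0,0,1],[0,0,0,0,1]]' 20
python3 -m jog '[[0,0,-0.5,0,1],[0,0,-0.5,0,1],[0,0,-1,0,1],[0,0,-1.3,0,1],[0,0,-1.3,0,1],[0,0,-1.3,0,1],[0,0,-0.6,0,1],[0,0,0,0,1],[0,0,0,0,1],[0,0,0,0,1]]'
python3 -m jog '[[0,-0.8,0,0,1],[-0.1,-1.6,0,0,1],[-0.1,-2.2,0,0,1],[-0.1,-2.4,0,0,1],[-0.1,-2.4,0,0,1],[-0.1,-2.4,0,0,1],[-0.1,-2.4,0,0,1],[0,-2.2,0,0,1],[0,-1.4,0,0,1],[0,0,0,0,1]]'
python3 -m jog '[[0,0,0,0,1],[0,0,0,0,1],[0,0,0,0,1],[0,0,0,0,1],[0,0,0,0,1],[0,0,0,0,1],[0,0,0,0,1],[0,0,0,0,1],[0,0,0,0,1],[0,0,0,0,1]]'
python3 w.py .502 .0455 .07;python3 -c "
from h import *
s=grab('scene','s12')
a=cv2.resize(s['pixels'][140:280,150:330,::-1],None,fx=3,fy=3)
cv2.imwrite('pics/c12.png',a)"
```

```text
time: 29.0
ee_pos: [0.6906, 0.0504, 0.0521]
eef_rot: [0.71, 0.704, -0.002, 0.011]
ft_force: [-2.0, -0.7, 4.6]
width: 0.0082
time: 30.0
ee_pos: [0.6908, 0.052, 0.1231]
eef_rot: [0.71, 0.705, -0.0, 0.012]
ft_force: [-0.3, 0.3, -1.1]
width: 0.0059
time: 31.0
ee_pos: [0.4974, 0.0462, 0.114]
eef_rot: [0.71, 0.704, -0.005, 0.009]
ft_force: [0.9, 0.3, -1.5]
width: 0.0058
time: 32.0
ee_pos: [0.4991, 0.0464, 0.1136]
eef_rot: [0.71, 0.704, -0.005, 0.008]
ft_force: [-0.4, -0.3, -2.2]
width: 0.0058
tool cm [-0.    0.26  4.36] phi 1.562 zax [ 0.006 -0.018 -1.   ] pos [0.4991 0.0464 0.1136] w 0.0058 F [-0.4 -0.3 -2.2] t 32.0
```

View pics/c12.png

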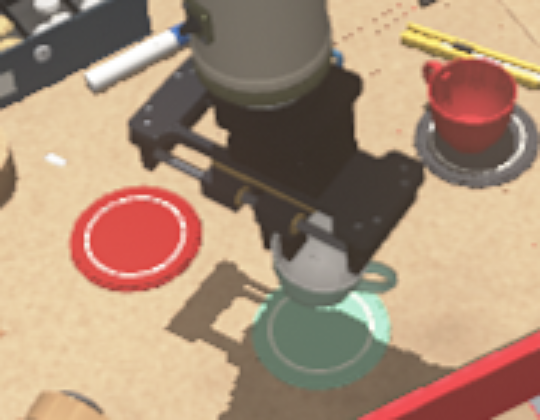

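Mint cup held nearly upright over the mint mat. Lower it.

```bash

python3 -m jog '[[0,0.3,1,0,1],[0,0,1,0,1],[0,0,1,0,1],[0,0,0.9,0,1],[0,0,0.4,0,1],[0,0,0.2,0,1],[0,0,0,0,1],[0,0,0,0,1],[0,0,0,0,1],[0,0,0,0,1]]'
python3 w.py .502 .0455 .055
python3 -m jog '[[0,0,0.3,0,1],[0,0,0.3,0,1],[0,0,0.2,0,1],[0,0,0.1,0,1],[0,0,0,0,1],[0,0,0,0,1],[0,0,0,0,1],[0,0,0,0,1],[0,0,0,0,1],[0,0,0,0,1]]'
python3 w.py .502 .0455 .052
```

```text
time: 33.05
ee_pos: [0.5023, 0.0454, 0.064]
eef_rot: [0.71, 0.704, -0.005, 0.008]
ft_force: [-0.3, 0.2, -2.5]
width: 0.006
tool cm [ 0.02 -0.04  0.9 ] phi 1.562 zax [ 0.005 -0.018 -1.   ] pos [0.5023 0.0454 0.064 ] w 0.006 F [-0.3  0.2 -2.5] t 33.0
time: 34.05
ee_pos: [0.5044, 0.0454, 0.0565]
eef_rot: [0.71, 0.704, -0.003, 0.01]
ft_force: [0.5, -0.5, 3.8]
width: 0.0063
tool cm [ 0.02 -0.24  0.45] phi 1.562 zax [ 0.009 -0.019 -1.   ] pos [0.5044 0.0454 0.0565] w 0.0063 F [ 0.5 -0.5  3.8] t 34.0
```

```bash

python3 -m jog '[[0,-0.1,0.2,0,1],[0,0,0.2,0,1],[0,0,0.2,0,1],[0,0,0,0,1],[0,0,0,0,1],[0,0,0,0,0.9],[0,0,0,0,0.8],[0,0,0,0,0.7],[0,0,0,0,0.6],[0,0,0,0,0.58]]' 8
python3 w.py .502 .0455 .052
python3 -m jog '[[0,0,-1,0,0.58],[0,0,-1.5,0,0.58],[0,0,-2,0,0.58],[0,0,-2,0,0.58],[0,0,-2,0,0.58],[0,0,-1,0,0.58],[0,0,0,0,0.58],[0,0,0,0,0.58],[0,0,0,0,0.58],[0,0,0,0,0.58]]'
python3 -m jog '[[-1.5,-0.4,0,0,0.58],[-2.8,-0.9,0,0,0.58],[-2.8,-0.9,0,0,0.58],[-2.8,-0.9,0,0,0.58],[-2.8,-0.9,0,0,0.58],[-2.8,-0.9,0,0,0.58],[-2.8,-0.9,0,0,0.58],[-2,-0.5,0,0,0.58],[-1,0,0,0,0.58],[0,0,0,0,0.58]]'
python3 w.py .438 -.177 .11;python3 - <<'E'
from m import *
c=grab('top','t13');M=masks(c)
for n,mk,box,z in [('cblue','white',(280,130,330,175),.058),('cmint','white',(210,200,265,250),.054),('mmint','mint',(205,200,265,260),.004),('cred','red',(300,190,360,255),.060)]:
    try: cc,R,_=blob(c,M[mk],box,z); print(n,cc.round(4),round(R,4))
    except Exception as e: print(n,e)
E
```

```text
time: 35.05
ee_pos: [0.5057, 0.0454, 0.051]
eef_rot: [0.71, 0.704, -0.001, 0.011]
ft_force: [-0.1, 0.9, -0.8]
width: 0.032
tool cm [ 0.   -0.37 -0.11] phi 1.562 zax [ 0.014 -0.018 -1.   ] pos [0.5057 0.0454 0.051 ] w 0.032 F [-0.1  0.9 -0.8] t 35.0
time: 36.05
ee_pos: [0.5036, 0.0479, 0.1542]
eef_rot: [0.71, 0.704, -0.001, 0.012]
ft_force: [0.6, -0.2, -0.3]
width: 0.0363
time: 37.05
ee_pos: [0.4331, -0.1704, 0.1497]
eef_rot: [0.709, 0.706, -0.002, 0.006]
ft_force: [0.2, 1.0, 0.3]
width: 0.0364
tool cm [-0.61  0.47  3.98] phi 1.566 zax [ 0.004 -0.011 -1.   ] pos [ 0.4331 -0.1704  0.1497] w 0.0364 F [0.2 1.  0.3] t 37.0
cblue [ 0.6277 -0.1286] 0.037
cmint [0.4724 0.043 ] 0.0422
mmint [0.4752 0.0447] 0.0503
cred max() iterable argument is empty
```

```bash

python3 -m jog '[[-0.4,0.4,0.9,0,0.58],[-0.2,0.1,0.9,0,0.58],[0,0,1,0,0.58],[0,0,0.8,0,0.58],[0,0,0,0,0.58],[0,0,0,0,0.58],[0,0,0,0,0.58],[0,0,0,0,0.58],[0,0,0,0,0.58],[0,0,0,0,0.58]]'
python3 w.py .438 -.177 .055
python3 -m jog '[[0,0,0.9,0,0.58],[0,0,1,0,0.58],[0,0,1,0,0.58],[0,0,1,0,0.58],[0,0,0.7,0,0.58],[0,0,0.4,0,0.58],[0,0,0,0,0.58],[0,0,0,0,0.58],[0,0,0,0,0.58],[0,0,0,0,0.58]]'
python3 w.py .438 -.177 .055;python3 -c "
from h import *
s=grab('scene','s14')
a=cv2.resize(s['pixels'][110:300,150:400,::-1],None,fx=3,fy=3)
cv2.imwrite('pics/c14.png',a)"
```

```text
time: 38.1
ee_pos: [0.4403, -0.1717, 0.11]
eef_rot: [0.706, 0.708, -0.002, 0.005]
ft_force: [0.3, 0.1, -0.1]
width: 0.0364
tool cm [-0.48 -0.25  5.51] phi 1.574 zax [ 0.004 -0.009 -1.   ] pos [ 0.4403 -0.1717  0.11  ] w 0.0364 F [ 0.3  0.1 -0.1] t 38.1
time: 39.1
ee_pos: [0.4402, -0.1721, 0.0551]
eef_rot: [0.706, 0.708, -0.002, 0.004]
ft_force: [0.6, -0.4, -0.4]
width: 0.0367
tool cm [-0.49 -0.22  0.01] phi 1.574 zax [ 0.003 -0.009 -1.   ] pos [ 0.4402 -0.1721  0.0551] w 0.0367 F [ 0.6 -0.4 -0.4] t 39.1
```

View pics/c14.png

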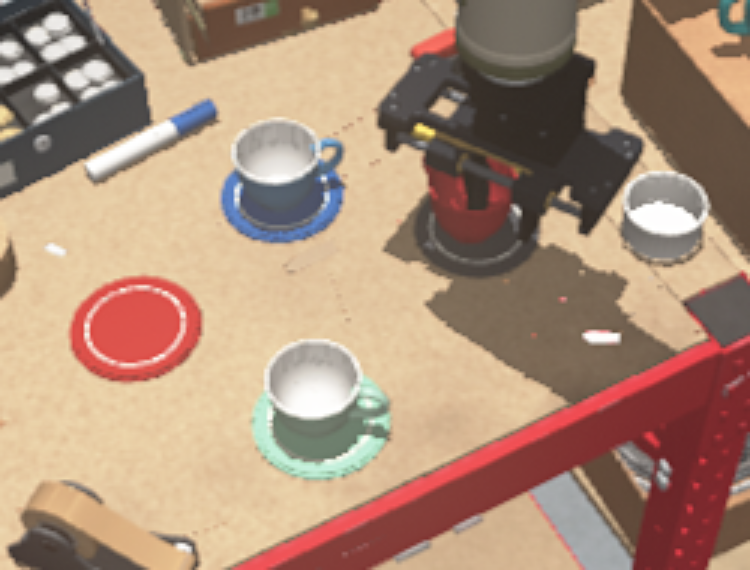

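```bash

python3 -m jog '[[-0.3,-0.1,0,0,0.58],[-0.2,0,0,0,0.7],[0,0,0,0,0.8],[0,0,0,0,0.9],[0,0,0,0,1],[0,0,0,0,1],[0,0,0,0,1],[0,0,0,0,1],[0,0,0,0,1],[0,0,0,0,1]]' 20
python3 -m jog '[[0,0,0,0,1],[0,0,-0.5,0,1],[0,0,-0.7,0,1],[0,0,-1.2,0,1],[0,0,-1.7,0,1],[0,0,-2,0,1],[0,0,-2,0,1],[0,0,-1.5,0,1],[0,0,-1,0,1],[0,0,0,0,1]]'
python3 w.py .6175 .047 .17
```

```text
time: 40.15
ee_pos: [0.4426, -0.1783, 0.059]
eef_rot: [0.706, 0.708, -0.001, 0.008]
ft_force: [-2.2, 0.9, 5.8]
width: 0.0068
time: 41.15
ee_pos: [0.4403, -0.1758, 0.1737]
eef_rot: [0.705, 0.709, -0.001, 0.007]
ft_force: [-0.2, -0.4, -1.7]
width: 0.0062
tool cm [22.2  17.82  0.28] phi 1.576 zax [ 0.009 -0.011 -1.   ] pos [ 0.4403 -0.1758  0.1737] w 0.0062 F [-0.2 -0.4 -1.7] t 41.1
```

```bash

python3 -m jog '[[0.8,0.6,0,0,1],[1.6,1.2,0,0,1],[2,1.6,0,0,1],[2,1.6,0,0,1],[2,1.6,0,0,1],[2,1.6,0,0,1],[2,1.6,0,0,1],[1.8,1.4,0,0,1],[1.4,1.1,0,0,1],[1,0.8,0,0,1]]'
python3 w.py .6175 .047 .17
python3 -m jog '[[1,0.8,0,0,1],[1,0.8,0,0,1],[1,0.8,0,0,1],[0.8,0.6,0,0,1],[0.4,0.3,0,0,1],[0,0,0,0,1],[0,0,0,0,1],[0,0,0,0,1],[0,0,0,0,1],[0,0,0,0,1]]'
python3 w.py .6175 .047 .08
```

```text
time: 42.15
ee_pos: [0.5726, 0.0027, 0.164]
eef_rot: [0.706, 0.708, -0.003, 0.001]
ft_force: [-0.3, 0.9, -2.8]
width: 0.0063
tool cm [ 4.41  4.5  -0.64] phi 1.573 zax [-0.003 -0.006 -1.   ] pos [0.5726 0.0027 0.164 ] w 0.0063 F [-0.3  0.9 -2.8] t 42.1
time: 43.15
ee_pos: [0.6074, 0.0478, 0.1619]
eef_rot: [0.707, 0.708, -0.004, 0.0]
ft_force: [0.2, -0.1, -2.0]
width: 0.0067
tool cm [-0.04  1.06  8.19] phi 1.572 zax [-0.006 -0.006 -1.   ] pos [0.6074 0.0478 0.1619] w 0.0067 F [ 0.2 -0.1 -2. ] t 43.1
```

```bash

python3 -m jog '[[0,0.4,0.8,0,1],[0,0.4,1,0,1],[0,0.2,1,0,1],[0,0,1,0,1],[0,0,1,0,1],[0,0,1,0,1],[0,0,1,0,1],[0,0,0.6,0,1],[0,0,0,0,1],[0,0,0,0,1]]'
python3 w.py .6175 .047 .07;python3 -c "
from h import *
s=grab('scene','s15')
a=cv2.resize(s['pixels'][120:260,120:300,::-1],None,fx=3,fy=3)
cv2.imwrite('pics/c15.png',a)"
```

```text
time: 44.15
ee_pos: [0.6167, 0.0466, 0.0793]
eef_rot: [0.707, 0.707, -0.005, -0.001]
ft_force: [0.5, -1.1, -2.1]
width: 0.0058
tool cm [0.04 0.09 0.93] phi 1.572 zax [-0.009 -0.006 -1.   ] pos [0.6167 0.0466 0.0793] w 0.0058 F [ 0.5 -1.1 -2.1] t 44.1
```

View pics/c15.png

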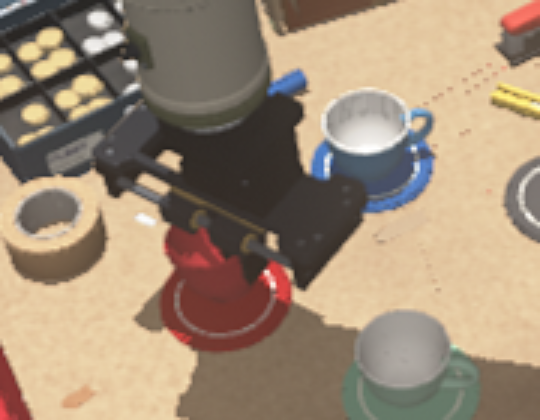

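```bash

python3 -m jog '[[0,0,0.4,0,1],[0,0,0.4,0,1],[0,0,0.3,0,1],[0,0,0.2,0,1],[0,0,0.2,0,1],[0,0,0,0,1],[0,0,0,0,1],[0,0,0,0,1],[0,0,0,0,1],[0,0,0,0,1]]'
python3 w.py .6175 .047 .056
python3 -m jog '[[0,0,0.2,0,1],[0,0,0.2,0,1],[0,0,0,0,1],[0,0,0,0,1],[0,0,0,0,1],[0,0,0,0,1],[0,0,0,0,1],[0,0,0,0,1],[0,0,0,0,1],[0,0,0,0,1]]'
python3 w.py .6175 .047 .056
```

```text
time: 45.2
ee_pos: [0.6176, 0.0465, 0.0647]
eef_rot: [0.707, 0.707, -0.004, 0.0]
ft_force: [-0.3, -0.7, -2.5]
width: 0.0061
tool cm [ 0.05 -0.    0.87] phi 1.571 zax [-0.006 -0.006 -1.   ] pos [0.6176 0.0465 0.0647] w 0.0061 F [-0.3 -0.7 -2.5] t 45.2
time: 46.2
ee_pos: [0.6184, 0.0468, 0.0622]
eef_rot: [0.707, 0.707, -0.004, 0.001]
ft_force: [-1.8, -0.4, 2.8]
width: 0.0064
tool cm [ 0.03 -0.09  0.62] phi 1.571 zax [-0.004 -0.006 -1.   ] pos [0.6184 0.0468 0.0622] w 0.0064 F [-1.8 -0.4  2.8] t 46.2
```

```bash

python3 -m jog '[[0,0,0.2,0,1],[0,0,0.2,0,1],[0,0,0.2,0,1],[0,0,0.1,0,1],[0,0,0,0,1],[0,0,0,0,0.9],[0,0,0,0,0.8],[0,0,0,0,0.7],[0,0,0,0,0.6],[0,0,0,0,0.58]]' 8
python3 w.py .6175 .047 .056
python3 -m jog '[[0,0,-1,0,0.58],[0,0,-1.5,0,0.58],[0,0,-2,0,0.58],[0,0,-2,0,0.58],[0,0,-2,0,0.58],[0,0,-2,0,0.58],[0,0,-2,0,0.58],[0,0,-1,0,0.58],[0,0,0,0,0.58],[0,0,0,0,0.58]]'
python3 -m jog '[[-1.5,0,0,0,0.58],[-2.8,-0.9,0,0,0.58],[-2.8,-0.9,0,0,0.58],[-2.8,-0.9,0,0,0.58],[-2.8,-0.9,0,0,0.58],[-2.8,-0.9,0,0,0.58],[-2.8,-0.9,0,0,0.58],[-2.8,-0.9,0,0,0.58],[-2.8,-0.9,0,0,0.58],[-2,0,0,0,0.58]]'
python3 - <<'E'
from m import *
c=grab('top','t16');s=grab('scene','s16');M=masks(c)
for n,mk,box,z in [('cblue','white',(280,130,330,175),.058),('cmint','white',(210,200,265,238),.054),('mmint','mint',(205,200,265,260),.004),('cred','red',(190,130,265,195),.060)]:
    try: cc,R,_=blob(c,M[mk],box,z); print(n,cc.round(4),round(R,4))
    except Exception as e: print(n,e)
cv2.imwrite('pics/c16.png',np.hstack([cv2.resize(x['pixels'][a:a+200,b:b+200,::-1],None,fx=2,fy=2) for x,a,b in((c,100,170),(s,110,150))]))
E
```

```text
time: 47.2
ee_pos: [0.6172, 0.0473, 0.0555]
eef_rot: [0.707, 0.708, -0.005, 0.0]
ft_force: [-0.9, -1.4, 0.1]
width: 0.0319
tool cm [-0.03  0.03 -0.05] phi 1.572 zax [-0.006 -0.007 -1.   ] pos [0.6172 0.0473 0.0555] w 0.0319 F [-0.9 -1.4  0.1] t 47.2
time: 48.2
ee_pos: [0.6185, 0.0495, 0.2053]
eef_rot: [0.706, 0.708, -0.002, 0.002]
ft_force: [-0.2, 0.2, -0.6]
width: 0.0365
time: 49.2
ee_pos: [0.5368, -0.2274, 0.1963]
eef_rot: [0.706, 0.708, -0.007, -0.005]
ft_force: [0.0, -0.3, -0.7]
width: 0.0369
cblue [ 0.6275 -0.1286] 0.0369
cmint [0.4746 0.0417] 0.0407
mmint [0.4753 0.0446] 0.0504
cred [0.6302 0.0409] 0.0482
```

```bash
python3 - <<'E'
from m import *
c=r.camera('top');s=r.camera('scene')
for nm,cam,new,old,box in [('top',c,'t16','t13',(190,125,270,200)),('scene',s,'s16','s14',(155,165,230,245))]:
    a=cv2.imread(f'pics/{new}.png').astype(int);b=cv2.imread(f'pics/{old}.png').astype(int)
    d=np.abs(a-b).max(2); m=((d>22)*255).astype(np.uint8); m=cv2.morphologyEx(m,cv2.MORPH_CLOSE,np.ones((3,3)))
    u0,v0,u1,v1=box
    for z in(.06,): 
        cc,R,k=blob(cam,m,box,z); print(nm,'red rim',cc.round(4),round(R,4),cv2.boundingRect(k))
    for v in range(v0,v1,2): print(''.join('#' if m[v,u] else '.' for u in range(u0,u1)))
M=masks(c); w=cv2.morphologyEx(M['white'],cv2.MORPH_OPEN,cv2.getStructuringElement(cv2.MORPH_ELLIPSE,(9,9)))
cc,R,_=blob(c,w,(205,195,265,255),.054); print('mint rim',cc.round(4),round(R,4))
E
```

```text
top red rim [0.6393 0.0397] 0.0461 (213, 137, 31, 44)
................................................................................
................................................................................
................................................................................
................................................................................
................................................................................
................................................................................
...........................................##...................................
.........................................######.................................
.........................................######.................................
..................................#############.................................
..............................#################.................................
...........................#####################................................
.........................#########################........................
[... 4459 characters left out ...]
...........###########################......................
...........................########################........................
...............................################............................
...........................................................................
...........................................................................
...........................................................................
...........................................................................
...........................................................................
...........................................................................
mint rim [0.4749 0.0432] 0.0306
```

```bash
python3 - <<'E'
from m import *
c=r.camera('top')
print('rim',onplane(c,228,158.5,.06).round(4),'floor',onplane(c,230,164,.012).round(4),'mat (.6475,.0463)')
print(np.round(proj(c,(.6475,.0463,.06)),1),np.round(proj(c,(.6475,.0463,.012)),1))
a=cv2.imread('pics/top0.png').astype(int);b=c['pixels'][:,:,::-1].astype(int);d=np.abs(a-b).max(2)>40
for n,(u0,v0,u1,v1) in dict(tape=(140,180,180,245),stapler=(368,158,424,195),ramekin=(350,258,390,300)).items(): print(n,d[v0:v1,u0:u1].sum())
a=cv2.imread('pics/scene0.png').astype(int);s=r.camera('scene');d=np.abs(a-s['pixels'][:,:,::-1]).max(2)>40
for n,(u0,v0,u1,v1) in dict(tape=(148,265,220,315),stapler=(283,110,330,142),ramekin=(352,165,390,198)).items(): print('s',n,d[v0:v1,u0:u1].sum())
print(r.read_state()['time'])
E
```

```text
rim [0.6449 0.0453 0.06  ] floor [0.646  0.0463 0.012 ] mat (.6475,.0463)
[227.5 157.5] [230.  163.4]
tape 0
stapler 1080
ramekin 930
s tape 2
s stapler 73
s ramekin 0
49.5
```

```bash
python3 - <<'E'
from h import *
a=cv2.imread('pics/scene0.png').astype(int)
for n in('s7','s14','s15','s16'):
    d=np.abs(a-cv2.imread(f'pics/{n}.png')).max(2)>40; print(n,d[110:142,283:330].sum())
d=np.abs(cv2.imread('pics/top0.png').astype(int)-cv2.imread('pics/t7.png')).max(2)>40; print(d[158:195,368:424].sum())
print(r.close_job())
E
```

```text
s7 0
s14 670
s15 0
s16 56
0
the job is handed in; nothing more can be done
None
```

All three cups stand upright on the mats of their own colours, the grey mat is empty again, and the job was handed in at about 49.5 s of the 88 s allowed. I pinched each cup at the rim. The order was red to the grey mat, blue to its mat, mint to its mat, then red from grey to its mat.

**Last checks (top camera):**

| Cup | Distance from mat centre | Room inside the ring |
|---|---|---|
| Blue | about 1 mm | 15 mm |
| Mint | about 1.5 mm | 15 mm |
| Red | about 2 mm | 15 mm |

- **Bystanders:** the tape dispenser, stapler and ramekin show no change in the camera frames where the arm did not hide them. For the stapler, the last clear frame was just before the final placing. The forces I read after each move stayed below about 6 N.

**Failed or uncertain:**
- **Red cup tilt:** the red cup tilted by roughly 15° in the grip while carried to the grey mat. It righted itself each time it was set down.
- **Red cup check:** the automatic circle fit for the red cup on its red mat failed because cup and mat have the same colour. I took its position from an image difference instead.
- **Last picture:** my final picture was refused because the viewer's limit was reached. The red cup's final placing was checked by numbers only.
- **Camera disagreement:** the two cameras disagreed by about 3 to 4 mm on the mat positions, so I aimed about half-way between them.

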